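# Seat the ring in the measuring fixture and shut the arm

### The arm

A 7-joint arm with a two-finger parallel gripper is mounted at the origin on the work surface. World frame = base frame: x ahead of the robot, y to its left, z up, the work surface at z = 0. Lengths are in m, angles in rad, forces in N, time in s.
With the tool pointing down it reaches from about 0.4 to 0.85 m from the base axis. Payload 4.4 kg.
Tool frame: the origin (TCP) lies midway between the tips of the shut fingers; the grasp point (between the pads) lies 19 mm behind it; z points along the fingers, y is the line along which they close (so a half turn about z gives the same grasp; the last joint's range is limited). The gripper opens to 94 mm and grips with 3 to 60 N. Pads are 16 mm wide; open, the fingers measure 119 mm over their backs; the gripper's body (75 mm by 177 mm) begins 78 mm behind the grasp point.
Start: joints at [1.093, 0.628, 0.038, 1.517, -0.027, 0.996, -0.02], TCP at [0.26, -0.596, 0.205] pointing down, gripper open.
Joint ranges: [-3.06, 3.06], [-0.37, 2.12], [-1.25, 1.32], [0.18, 2.47], [-1.1, 4.24], [0.23, 1.98], [-2.94, 2.94]. Speed limits (rad/s): [2.57, 2.57, 3.14, 3.14, 3.14, 3.14, 3.14].

### API

Orientations are given as a 3x3 rotation matrix whose columns are the frame's x, y, z axes.
In Python, from bench import sensors, get_image, ctrl gives the robot as it stands. The module is installed in compiled form; this text tells all that it offers.
- The arm moves only by the tool arm_command, never from a script. Its argument "deltas" is a list of rows, each a list of 3 entries, a list of its own where there are three numbers: the shift along the world's x, y, z in units of 120 mm (1.0 is 120 mm), then the turn, a rotation vector about the world's x, y, z in units of 1.5 rad (1.0 is 1.5 rad), then the opening, from -1 (shut) to 1 (fully open). A call has 1 to 10 rows; each row shifts and turns the commanded pose from where the row before left it; what a row does not reach is not made up. A row lasts 1/12 s, in which the tool goes at most 41.7 mm and 7.16 degrees, less where a joint would pass 70% of its speed; a pose out of reach is approached as far as the arm can. A call with a number of a shift or a turn outside -1 to 1 is refused whole. A call with a gripper value outside its range is refused whole. The fingers move at their own pace and stop on an object; "newtons" is the grip in N (left out, the last holds). Time passes only in rows, so rows that do not move let the fingers close. It gives the time, the measured TCP pose, the force, the opening and the grip force at its end, in the units of the state.
- sensors.get_state(): the state, without advancing time (a new reading comes with each control period).
- get_image(name): name is "scene" or "top" or "wrist"; returns a dict with "color" (384x512x3 uint8, red, green, blue), "fx", "fy", "cx", "cy" (pixels), "dist_coeffs" ([k1, k2, p1, p2, k3] as OpenCV has them; the pictures are not rectified), "rvec" (rotation vector, rad) and "tvec" (3), from world to camera coordinates, as OpenCV has them; the wrist camera has in their place "mount" (4x4, takes a point from camera to tool coordinates, whose origin is the TCP and whose axes are the flange's). Camera axes: x right, y down, z forward; pixel columns grow to the right and rows downward; lengths in m; the calibration is good to about 2 mm. A picture is of the moment at which its call begins: read the wrist's pose just before it. There is no depth.
- ctrl.finish_job(): hands the job in; it is judged then, once.
The state is a dict: "time_s": time; "joint_positions": joint angles; "qvel": joint speeds; "effort": joint torques, N m; "eef_pos": TCP position; "eef_rot": TCP orientation; "ft_force": force on the tool from outside, world axes, zero at the start; "wrist_torque": the same for the moment, N m; "finger_gap": finger opening in m; "gripper_force": force on a finger pad.
Only numpy, scipy, OpenCV 4.12 (cv2) and the standard library are available. Lean on these libraries where they do the work, as an engineer would, in place of code of your own. Each camera call takes 0.05 s, during which the arm holds its last target. There are 200 camera calls.

### The job

Push the largest of the three loose steel rings flat along the bench, without picking it up, until it rests against both stop pins of the measuring fixture. Then push the fixture's swinging arm fully shut behind the ring. Leave the other loose things on the bench where they are.

Things in the scene. Friction and masses are not known exactly. Their poses are not given: they have to be found in the camera images.
- ring_large: The largest loose ring, plain steel, 100 mm outside diameter, 80 mm bore, 22 mm high, about 0.45 kg, lying flat on the bench; a shut gripper's fingertips fit in its bore. Origin: centre of its underside, z up.
- ring_medium: Another plain steel ring, to be left alone: 74 mm outside diameter, 58 mm bore, 22 mm high. Origin: centre of its underside. It and the largest ring may lie in either one's place.
- fixture: The grey-painted measuring fixture, bolted down. Origin: on the bench, at the centre of a correctly seated large ring. Its x axis points from the open mouth towards the stops, y to the left, z up. Two steel stop pins (16 mm diameter, 32 mm high) stand at x = 41 mm, y = +41 and -41 mm. The ring is pushed in along +x; the mouth is open to -x and to -y.
- nest (a point): The fixture's origin again: where the ring's centre is when it rests against both pins. Behind the pins a block 25 mm high spans fixture x = 60 to 94 mm, y = -90 to 110 mm; a dial gauge on it, 72 mm high, stands around y = 0 from x = 78 to 110 mm. At the left a flat rail 7 mm high runs at y = 86 to 108 mm from x = -75 to 75 mm and carries the arm's hinge.
- swing_arm (a joint): Swinging arm's angle, rad: 0 = fully shut on its own stop, across the mouth along the fixture's -y, 3 mm clear of a seated ring; 1.57 = open, along the fixture's -x; 1.4 to 2.1 at the start, 2.3 at most. From above it shuts counter-clockwise. It stays where it is left; about 1 N at the push point moves it.
- gate_hinge (a point): Point on the arm's vertical hinge axis, at fixture x = -60 mm, y = +85 mm, 17 mm above the bench.
- gate_push (a point): Point on the middle line of the arm, 75 mm from the hinge axis, 17 mm above the bench. The arm is an aluminium bar 14 mm wide and 115 mm long from the hinge axis, between 9 and 25 mm above the bench; a black peg 10 mm in diameter stands on it 104 mm from the axis, up to 45 mm above the bench.
- ring_small: The smallest plain steel ring, 52 mm outside diameter, 18 mm high; to be left alone. Origin: centre of its underside.
- plug_gauge: A dark steel plug gauge standing upright: foot 34 mm in diameter and 30 mm high, handle 20 mm in diameter, 85 mm high in all; to be left alone. Origin: centre of its underside.
- screwdriver: A screwdriver lying on the bench at the right; to be left alone. It lies along its x axis.
- mouse: A black computer mouse, about 80 x 62 x 32 mm, at the left near the robot; to be left alone.
- tin: A jar, 66 mm in diameter, 70 mm high, at the left beyond the fixture; to be left alone. Origin: centre of its underside.
- gauge_block: A steel block 60 x 35 x 30 mm, at the left near the robot; to be left alone. Origin: centre of its underside.
There are look-alikes about, which are no part of the job. What is shaped like the ring_large but red or turquoise is not meant.

How it is judged:
By the outcome, as a careful person would: the job done as asked, in the order asked, and still so for the second after the job is handed in, with the robot touching nothing.
It also fails if it takes over 58 s, if anything falls off the work surface, if the arm or the gripper's body presses on something with over 40 N, if the wrist force passes 120 N, or if a joint passes its speed limit or range.

## Working session

There is one attempt and no reset: what is moved stays moved. The work goes in short steps, Python scripts to look and compute and a tool call to move; the robot and the scene stay as the last step left them, time stands still between calls to the robot, and variables do not carry over. Pictures are saved under pics/ and viewed, at most 10 in all, crops included, and the job is handed in when it is done.

Besides the shell and the picture viewer there is one more tool, called after ">>>" as name(argument=value, ...) on one line, values as JSON. arm_command: Moves the arm, as the interface text tells. Its arguments: {"type":"object","properties":{"deltas":{"type":"array","items":{"type":"array"}},"newtons":{"type":"number"}},"required":["deltas"]}

```bash
mkdir -p pics; cat > h.py <<'E'
import numpy as np, cv2
from bench import sensors, get_image, ctrl
def K(im): return np.array([[im["fx"],0,im["cx"]],[0,im["fy"],im["cy"]],[0,0,1.]])
def pose(im, st=None):
    if "rvec" in im:
        return cv2.Rodrigues(np.array(im["rvec"],float))[0], np.array(im["tvec"],float).ravel()
    M=np.array(im["mount"]); Rt=np.array(st["eef_rot"]); 
    Rc=Rt@M[:3,:3]; c=Rt@M[:3,3]+np.array(st["eef_pos"])
    return Rc.T, -Rc.T@c
def px2w(im,uv,z,st=None):
    R,t=pose(im,st); n=cv2.undistortPoints(np.array(uv,float).reshape(-1,1,2),K(im),np.array(im["dist_coeffs"],float)).reshape(-1,2)
    d=np.c_[n,np.ones(len(n))]@R; c=-R.T@t
    return c+d*((np.broadcast_to(z,len(n))-c[2])/d[:,2])[:,None]
def w2px(im,P,st=None):
    R,t=pose(im,st)
    return cv2.projectPoints(np.array(P,float).reshape(-1,1,3),cv2.Rodrigues(R)[0],t,K(im),np.array(im["dist_coeffs"],float))[0].reshape(-1,2)
def save(im,n,crop=None,s=1):
    c=im["color"][:,:,::-1]
    if crop: c=c[crop[1]:crop[3],crop[0]:crop[2]]
    cv2.imwrite("pics/"+n,cv2.resize(c,None,fx=s,fy=s,interpolation=cv2.INTER_CUBIC))
E
python3 - <<'E'
from h import *
import pickle
st=sensors.get_state(); print(st["eef_pos"],st["eef_rot"],st["ft_force"],st["finger_gap"])
for n in("top","scene"):
    im=get_image(n); pickle.dump(im,open(n+".pkl","wb")); save(im,n+"0.png",None,1.5)
E
```

```text
[ 0.2599274  -0.59504681  0.2045744 ] [[ 9.16423513e-01  4.00209176e-01 -7.48557736e-04]
 [ 4.00209876e-01 -9.16421942e-01  1.69695044e-03]
 [-6.85959531e-06 -1.85470549e-03 -9.99998280e-01]] [ 0.36739436  1.03518807 -0.24007779] 0.09403272909596666
```

View pics/top0.png

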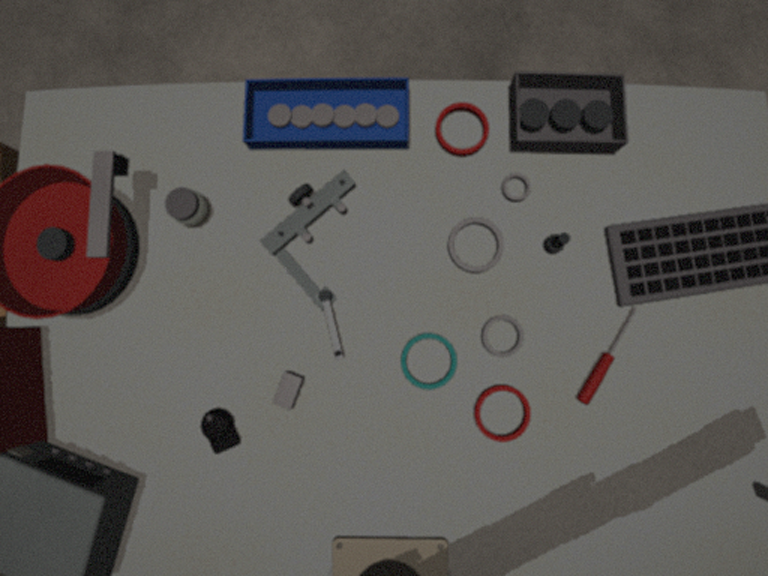

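View pics/scene0.png

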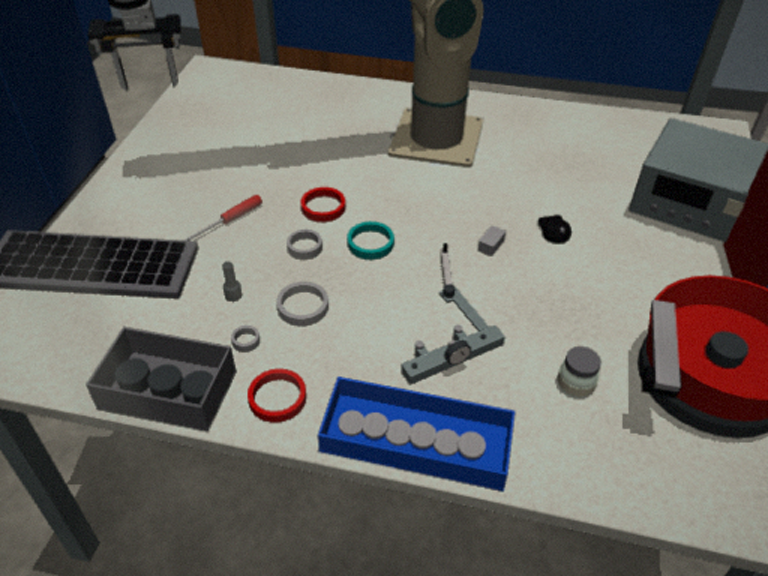

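The top picture shows the large steel ring at about (475,245), with the medium one at (501,335). The fixture block runs from (272,245) to (345,180), with pins near (306,236) and (341,206), the hinge near (325,296) and the arm reaching to (338,355). I'll enlarge it for exact pixels.

```bash
python3 - <<'E'
from h import *
import pickle
im=pickle.load(open("top.pkl","rb"));im["color"]=np.clip(im["color"].astype(float)*1.5,0,255).astype(np.uint8)
save(im,"c1.png",(165,105,345,245),4.4)
E
```

```text
(no output)
```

View pics/c1.png

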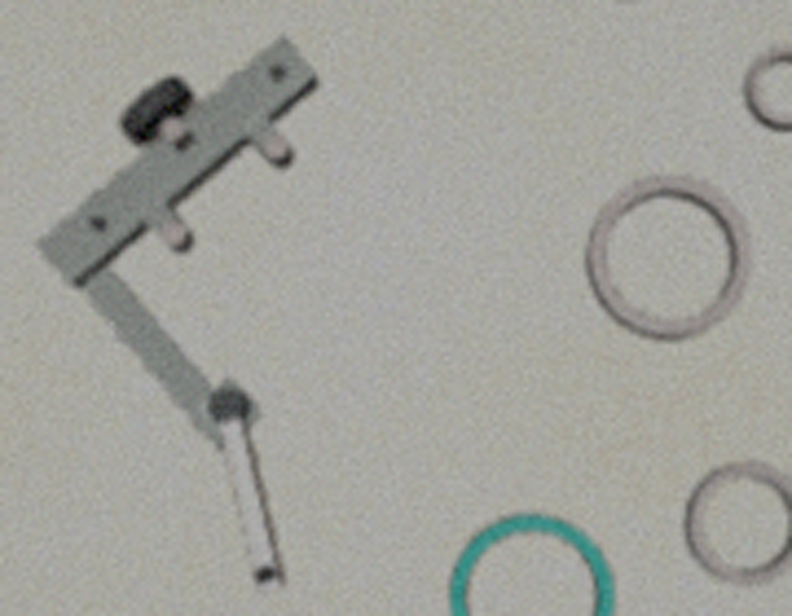

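```bash
cat > m.py <<'E'
from h import *
import pickle
from scipy.optimize import least_squares
im=pickle.load(open("top.pkl","rb"))
u=lambda p: np.array(p,float)/4.4+[165,105]-0.4
loc=np.array([[.060,-.090,.025],[.094,-.090,.025],[.094,.110,.025]])
obs=u([[318,78],[285,37],[39,243]])
W=px2w(im,obs,.025); print(W)
def tr(p,L):
    c,s=np.cos(p[2]),np.sin(p[2]); L=np.atleast_2d(L); return np.c_[p[0]+c*L[:,0]-s*L[:,1],p[1]+s*L[:,0]+c*L[:,1],L[:,2]]
f=least_squares(lambda p:(w2px(im,tr(p,loc))-obs).ravel(),[.6,.1,.7]); p=f.x
print("fix",p,f.fun)
for n,L in dict(pinLtop=[.041,.041,.032],pinLbot=[.041,.041,0],pinRtop=[.041,-.041,.032],hinge=[-.06,.085,.03],frontL=[.06,.11,.025],railend=[-.075,.086,.007]).items():
    print(n,((w2px(im,tr(p,L))-[165,105]+.4)*4.4).round())
print("nest",tr(p,[0,0,0])); h=tr(p,[-.06,.085,0]);print("hinge",h)
r=px2w(im,u([[668,257],[586,257],[750,257],[668,175],[668,340]]),.022); print("ring",r)
for zz,q in ((.045,[264,573]),(.03,[229,405])):
    print(px2w(im,u([q]),zz))
pk=px2w(im,u([[264,573]]),.045)[0]; d=(pk-h[0])[:2]; print("arm dist",np.linalg.norm(d),"angle",np.arctan2(d[1],d[0])-p[2])
for n,q,z in (("turq",[532,595],.022),("med",[745,522],.022)): print(n,px2w(im,u([q]),z))
E
python3 m.py
```

```text
[[0.73798264 0.06465969 0.025     ]
 [0.76403716 0.08550055 0.025     ]
 [0.63486786 0.23533403 0.025     ]]
fix [0.63445641 0.09223229 0.71106244] [ 0.54012545 -0.24154426  0.0427384  -0.13471752 -0.58924823  0.35907552]
pinLtop [[175. 235.]]
pinLbot [[183. 243.]]
pinRtop [[278. 148.]]
hinge [[226. 408.]]
frontL [[ 71. 286.]]
railend [[245. 430.]]
nest [[0.63445641 0.09223229 0.        ]]
hinge [[0.53352195 0.1174758  0.        ]]
ring [[ 0.62776217 -0.15028675  0.022     ]
 [ 0.62749726 -0.10015458  0.022     ]
 [ 0.6280637  -0.20060392  0.022     ]
 [ 0.67860437 -0.15078543  0.022     ]
 [ 0.57685327 -0.14986969  0.022     ]]
[[0.43593285 0.09135574 0.045     ]]
[[0.53563194 0.11546835 0.03      ]]
arm dist 0.10102421060846292 angle -3.5911315975766662
turq [[ 0.42271105 -0.06733401  0.022     ]]
med [[ 0.46679615 -0.19587479  0.022     ]]
```

>>> arm_command(deltas=[[[0.15,0.185,0],[0,0,0.01],-1],[[0.15,0.185,0],[0,0,0.01],-1],[[0.15,0.185,0],[0,0,0.01],-1],[[0.15,0.185,0],[0,0,0.01],-1],[[0.15,0.185,0],[0,0,0.01],-1],[[0.15,0.185,0],[0,0,0.01],-1],[[0.15,0.185,0],[0,0,0.01],-1],[[0.15,0.185,0],[0,0,0.01],-1],[[0.15,0.185,0],[0,0,0.01],-1],[[0.15,0.185,0],[0,0,0.01],-1]])

```text
time_s: 0.93
eef_pos: [0.4407, -0.3723, 0.2051]
eef_rot: [[0.846, 0.533, -0.001], [0.533, -0.846, 0.001], [-0.0, -0.001, -1.0]]
ft_force: [0.4, -0.3, 0.1]
finger_gap: 0.0307
gripper_force: 0.0
```

>>> arm_command(deltas=[[[0.155,0.185,0],[0,0,0.01],-1],[[0.155,0.185,0],[0,0,0.01],-1],[[0.155,0.185,0],[0,0,0.01],-1],[[0.155,0.185,0],[0,0,0.01],-1],[[0.155,0.185,0],[0,0,0.01],-1],[[0.155,0.185,0],[0,0,0.01],-1],[[0.155,0.185,0],[0,0,0.01],-1],[[0.155,0.185,0],[0,0,0.01],-1],[[0.155,0.185,0],[0,0,0.01],-1],[[0.155,0.185,0],[0,0,0.01],-1]])

```text
time_s: 1.77
eef_pos: [0.6266, -0.1504, 0.205]
eef_rot: [[0.757, 0.654, -0.001], [0.654, -0.757, 0.0], [-0.001, -0.001, -1.0]]
ft_force: [-0.0, 0.5, -0.4]
finger_gap: 0.0007
gripper_force: 0.0
```

```bash
python3 - <<'E'
from h import *
import pickle
st=sensors.get_state(); im=get_image("wrist"); pickle.dump((st,im),open("w1.pkl","wb"))
print(st["time_s"],st["eef_pos"],st["eef_rot"],st["ft_force"],st["finger_gap"])
print(w2px(im,[[.628,-.150,.022],[.628,-.1,.022],[.628,-.2,.022],[.678,-.15,.022]],st))
im["color"]=np.clip(im["color"].astype(float)*1.5,0,255).astype(np.uint8)
save(im,"w1.png",None,1.5)
E
```

```text
1.7667 [ 0.62659288 -0.15039971  0.20501507] [[ 7.56732347e-01  6.53724106e-01 -9.73213778e-04]
 [ 6.53724527e-01 -7.56732592e-01  1.62309001e-04]
 [-6.30357278e-04 -7.59038188e-04 -9.99999513e-01]] [-0.01485818  0.46312772 -0.42439486] 0.0006745480874583382
[[258.47298982 164.60639081]
 [224.63216113 136.046456  ]
 [290.7483559  191.91196688]
 [287.85541863 131.41566694]]
```

View pics/w1.png

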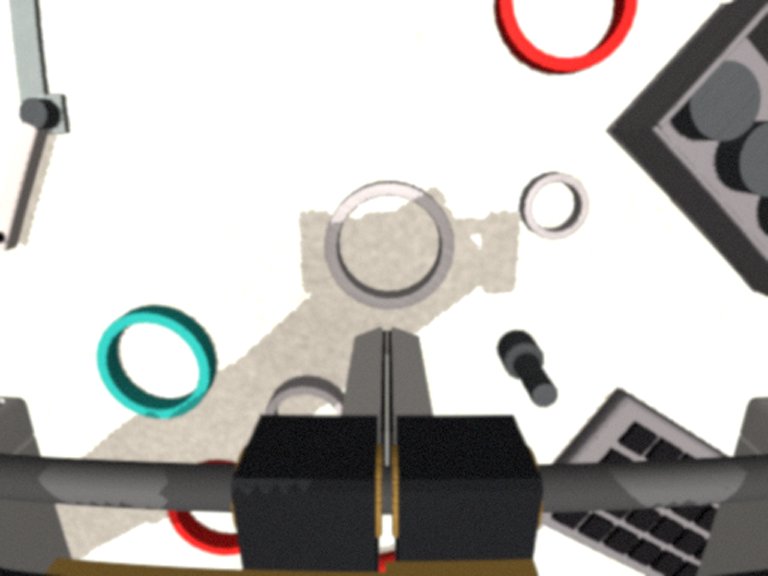

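The wrist view shows the ring's centre at (389,243) in the enlarged picture, which is where the calibration predicted it (2–3 mm off at most). I'll lower the shut fingertips into the bore.

>>> arm_command(deltas=[[[0,0,-0.25],[0,0,0],-1],[[0,0,-0.25],[0,0,0],-1],[[0,0,-0.25],[0,0,0],-1],[[0,0,-0.25],[0,0,0],-1],[[0,0,-0.25],[0,0,0],-1],[[0,0,-0.2],[0,0,0],-1],[[0,0,-0.1],[0,0,0],-1],[[0,0,-0.05],[0,0,0],-1],[[0,0,-0.02],[0,0,0],-1],[[0,0,0],[0,0,0],-1]])

```text
time_s: 2.65
eef_pos: [0.6267, -0.1518, 0.0116]
eef_rot: [[0.757, 0.653, 0.001], [0.653, -0.757, -0.0], [0.001, 0.001, -1.0]]
ft_force: [-0.0, 0.5, 0.8]
finger_gap: 0.0004
gripper_force: 0.0
```

>>> arm_command(deltas=[[[-0.02,0.058,0],[0,0,0],-1],[[-0.02,0.058,0],[0,0,0],-1],[[-0.02,0.058,0],[0,0,0],-1],[[-0.02,0.058,0],[0,0,0],-1],[[-0.02,0.058,0],[0,0,0],-1],[[-0.02,0.058,0],[0,0,0],-1],[[-0.02,0.058,0],[0,0,0],-1],[[-0.02,0.058,0],[0,0,0],-1],[[-0.02,0.058,0],[0,0,0],-1],[[-0.02,0.058,0],[0,0,0],-1]])

```text
time_s: 3.48
eef_pos: [0.6021, -0.0816, 0.0112]
eef_rot: [[0.757, 0.653, 0.0], [0.653, -0.757, -0.0], [0.0, 0.0, -1.0]]
ft_force: [1.4, -3.6, 3.0]
finger_gap: 0.0003
gripper_force: 1.8
```

>>> arm_command(deltas=[[[-0.02,0.058,0],[0,0,0],-1],[[-0.02,0.058,0],[0,0,0],-1],[[-0.02,0.058,0],[0,0,0],-1],[[-0.02,0.058,0],[0,0,0],-1],[[-0.02,0.058,0],[0,0,0],-1],[[-0.02,0.058,0],[0,0,0],-1],[[-0.02,0.058,0],[0,0,0],-1],[[-0.02,0.058,0],[0,0,0],-1],[[-0.02,0.058,0],[0,0,0],-1],[[-0.02,0.058,0],[0,0,0],-1]])

```text
time_s: 4.32
eef_pos: [0.5779, -0.0118, 0.0111]
eef_rot: [[0.757, 0.653, -0.0], [0.653, -0.757, 0.0], [-0.0, -0.0, -1.0]]
ft_force: [0.8, -3.6, 2.2]
finger_gap: 0.0006
gripper_force: 1.8
```

>>> arm_command(deltas=[[[-0.02,0.058,0],[0,0,0],-1],[[-0.02,0.058,0],[0,0,0],-1],[[-0.02,0.058,0],[0,0,0],-1],[[-0.02,0.058,0],[0,0,0],-1],[[-0.02,0.058,0],[0,0,0],-1],[[-0.02,0.058,0],[0,0,0],-1],[[-0.02,0.058,0],[0,0,0],-1],[[-0.015,0.045,0],[0,0,0],-1],[[-0.01,0.03,0],[0,0,0],-1],[[0,0,0],[0,0,0],-1]])

```text
time_s: 5.15
eef_pos: [0.5576, 0.047, 0.0109]
eef_rot: [[0.756, 0.654, -0.001], [0.654, -0.756, 0.001], [-0.0, -0.001, -1.0]]
ft_force: [0.8, -0.4, 0.5]
finger_gap: 0.0002
gripper_force: 0.4
```

```bash
cat > look.py <<'E'
from h import *
import sys,pickle
n=sys.argv[1]
st=sensors.get_state(); im=get_image("top"); pickle.dump((st,im),open(n+".pkl","wb"))
print(st["time_s"],st["eef_pos"],st["ft_force"])
print("tcp in crop",((w2px(im,[st["eef_pos"]])-[165,105]+.4)*4.4).round())
im["color"]=np.clip(im["color"].astype(float)*1.5,0,255).astype(np.uint8)
save(im,n+".png",(165,105,345,245),4.4)
E
python3 look.py t2
```

```text
5.15 [0.55763901 0.04695109 0.01090725] [ 0.78729578 -0.41724299  0.48031914]
tcp in crop [[345. 372.]]
```

View pics/t2.png

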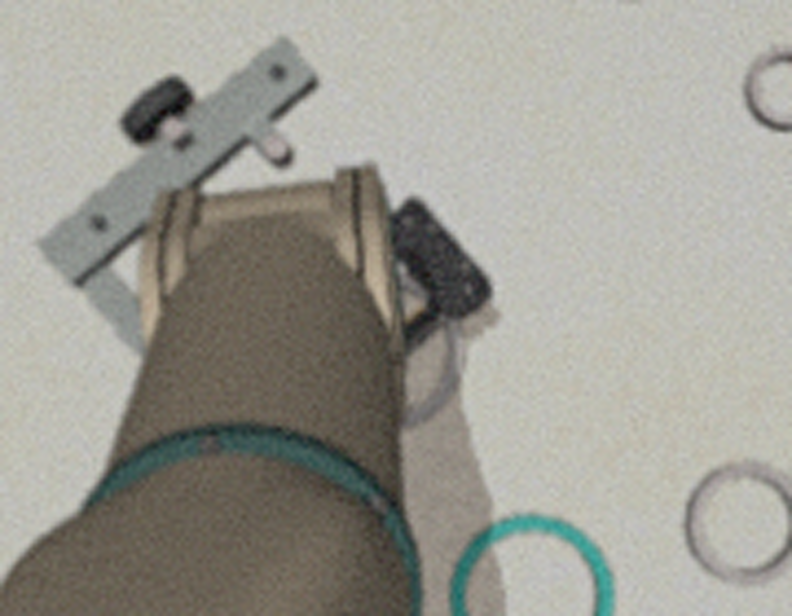

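The top view is mostly blocked by the arm; only the ring's right edge at about (460,350) is visible. I'll use the wrist camera instead.

```bash
python3 - <<'E'
from h import *
import pickle
st=sensors.get_state(); im=get_image("wrist"); pickle.dump((st,im),open("w2.pkl","wb"))
a=np.linspace(0,2*np.pi,12,endpoint=False)
print((1.5*w2px(im,np.c_[.566+.05*np.cos(a),.023+.05*np.sin(a),0*a+.022],st)).round())
save(im,"w2.png",None,1.5)
E
```

```text
[[541. 289.]
 [479. 259.]
 [407. 264.]
 [348. 303.]
 [320. 361.]
 [327. 420.]
 [365. 465.]
 [421. 487.]
 [482. 483.]
 [536. 453.]
 [570. 403.]
 [573. 343.]]
```

View pics/w2.png

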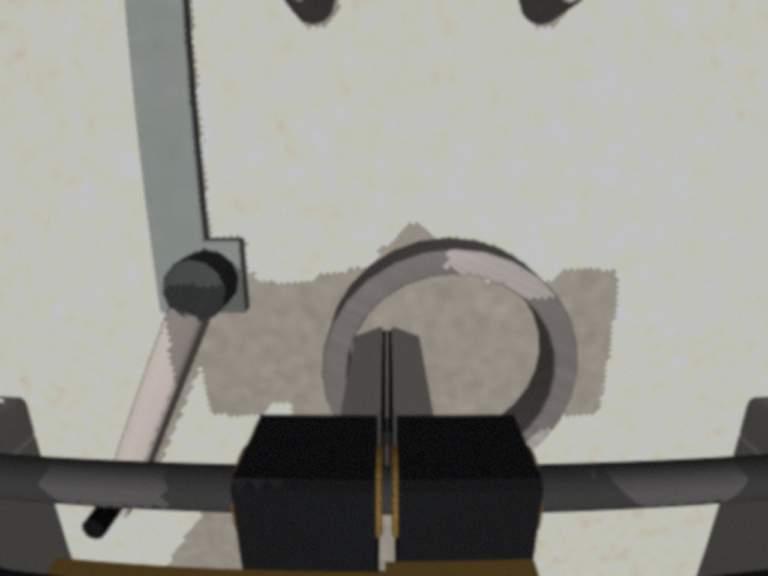

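The ring's centre is at about (0.566,0.024), roughly 7 mm right of the fixture's axis. I'll nudge it left, recentre the fingers in the bore, then push along fixture +x.

>>> arm_command(deltas=[[[-0.02,0.023,0],[0,0,0],-1],[[-0.02,0.023,0],[0,0,0],-1],[[0,0,0],[0,0,0],-1],[[0.04,-0.0925,0],[0,0,0],-1],[[0.04,-0.0925,0],[0,0,0],-1],[[0.063,0.054,0],[0,0,0],-1],[[0.063,0.054,0],[0,0,0],-1],[[0.0315,0.027,0],[0,0,0],-1],[[0.0315,0.027,0],[0,0,0],-1],[[0.0315,0.027,0],[0,0,0],-1]])

```text
time_s: 6.08
eef_pos: [0.5888, 0.0515, 0.0108]
eef_rot: [[0.757, 0.654, -0.003], [0.654, -0.757, -0.001], [-0.002, -0.001, -1.0]]
ft_force: [-2.2, -2.9, 2.2]
finger_gap: 0.0006
gripper_force: 1.9
```

>>> arm_command(deltas=[[[0.0315,0.027,0],[0,0,0],-1],[[0.0315,0.027,0],[0,0,0],-1],[[0.0315,0.027,0],[0,0,0],-1],[[0.0315,0.027,0],[0,0,0],-1],[[0.0315,0.027,0],[0,0,0],-1],[[0.0315,0.027,0],[0,0,0],-1],[[0.0315,0.027,0],[0,0,0],-1],[[0.0315,0.027,0],[0,0,0],-1],[[0.0315,0.027,0],[0,0,0],-1],[[0,0,0],[0,0,0],-1]])

```text
time_s: 6.92
eef_pos: [0.6251, 0.0819, 0.0112]
eef_rot: [[0.757, 0.654, 0.002], [0.654, -0.757, 0.001], [0.002, 0.0, -1.0]]
ft_force: [-0.3, -0.2, -0.4]
finger_gap: 0.0001
gripper_force: 0.1
```

```bash
python3 - <<'E'
from h import *
import pickle
st=sensors.get_state(); im=get_image("wrist"); pickle.dump((st,im),open("w3.pkl","wb"))
p=np.array(st["eef_pos"]); c,s=np.cos(.711),np.sin(.711); d=p[:2]-[.6345,.0922]
print("tcp in fixture",c*d[0]+s*d[1],-s*d[0]+c*d[1],st["ft_force"])
save(im,"w3.png",None,1.5)
E
```

```text
tcp in fixture -0.013867510710478701 -0.0016253421294418957 [-0.29816955 -0.15682207 -0.36436516]
```

View pics/w3.png

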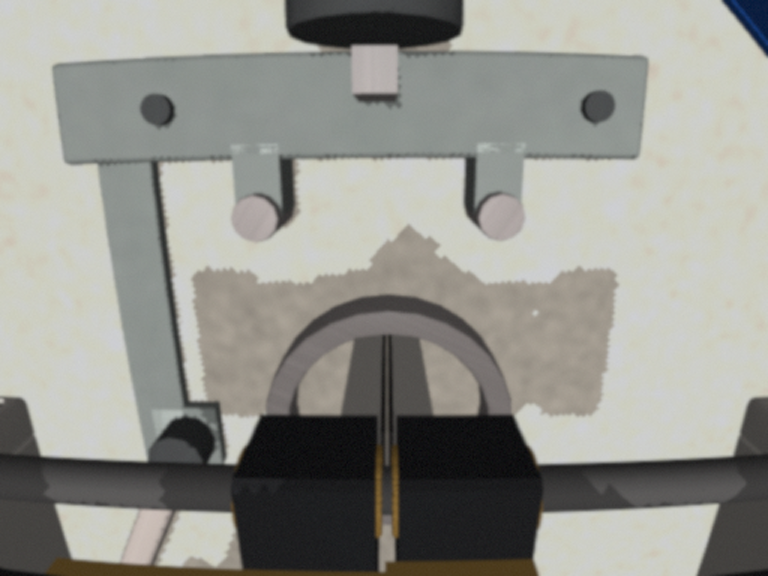

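The ring lies in front of the pins, its centre at column 389 against a pin midline of 378, so about 3 mm to the right. I'll steer slightly left during the last stretch and push slowly.

>>> arm_command(deltas=[[[0.0205,0.021,0],[0,0,0],-1],[[0.0205,0.021,0],[0,0,0],-1],[[0.0205,0.021,0],[0,0,0],-1],[[0.0205,0.021,0],[0,0,0],-1],[[0.0205,0.021,0],[0,0,0],-1],[[0.0205,0.021,0],[0,0,0],-1],[[0.0205,0.021,0],[0,0,0],-1],[[0.0205,0.021,0],[0,0,0],-1],[[0.0205,0.021,0],[0,0,0],-1],[[0,0,0],[0,0,0],-1]])

```text
time_s: 7.8
eef_pos: [0.6468, 0.1043, 0.0111]
eef_rot: [[0.757, 0.654, 0.001], [0.654, -0.757, 0.001], [0.002, 0.0, -1.0]]
ft_force: [-1.4, -0.7, 0.6]
finger_gap: 0.0003
gripper_force: 0.7
```

>>> arm_command(deltas=[[[0.0126,0.0109,0],[0,0,0],-1],[[0.0126,0.0109,0],[0,0,0],-1],[[0.0126,0.0109,0],[0,0,0],-1]])

```text
time_s: 8.05
eef_pos: [0.6502, 0.1069, 0.011]
eef_rot: [[0.757, 0.653, -0.001], [0.653, -0.757, -0.0], [-0.001, -0.0, -1.0]]
ft_force: [-2.0, -3.3, 1.3]
finger_gap: 0.0005
gripper_force: 1.6
```

>>> arm_command(deltas=[[[0.0126,0.0109,0],[0,0,0],-1],[[0.0126,0.0109,0],[0,0,0],-1]])

```text
time_s: 8.22
eef_pos: [0.6534, 0.1097, 0.011]
eef_rot: [[0.757, 0.653, -0.0], [0.653, -0.757, -0.0], [-0.0, -0.0, -1.0]]
ft_force: [-2.8, -2.1, 2.3]
finger_gap: 0.0006
gripper_force: 1.6
```

>>> arm_command(deltas=[[[0.0126,0.0109,0],[0,0,0],-1],[[0.0126,0.0109,0],[0,0,0],-1]])

```text
time_s: 8.38
eef_pos: [0.6565, 0.1124, 0.011]
eef_rot: [[0.757, 0.653, -0.0], [0.653, -0.757, 0.0], [-0.0, -0.0, -1.0]]
ft_force: [-2.2, -1.7, 1.1]
finger_gap: 0.0003
gripper_force: 1.8
```

>>> arm_command(deltas=[[[0.0126,0.0109,0],[0,0,0],-1],[[0.0126,0.0109,0],[0,0,0],-1]])

```text
time_s: 8.55
eef_pos: [0.6573, 0.1133, 0.0108]
eef_rot: [[0.757, 0.653, -0.005], [0.653, -0.757, -0.002], [-0.005, -0.001, -1.0]]
ft_force: [-8.7, -6.3, 7.5]
finger_gap: 0.0003
gripper_force: 5.2
```

>>> arm_command(deltas=[[[0.0126,0.0109,0],[0,0,0],-1],[[0,0,0],[0,0,0],-1],[[0,0,0],[0,0,0],-1]])

```text
time_s: 8.8
eef_pos: [0.6572, 0.1134, 0.0106]
eef_rot: [[0.758, 0.653, -0.008], [0.653, -0.758, -0.004], [-0.008, -0.002, -1.0]]
ft_force: [-9.7, -6.1, 6.6]
finger_gap: 0.0004
gripper_force: 5.6
```

```bash
python3 - <<'E'
from h import *
import pickle
st=sensors.get_state(); im=get_image("wrist"); pickle.dump((st,im),open("w4.pkl","wb"))
print(st["eef_pos"],st["ft_force"])
save(im,"w4.png",None,1.5)
E
```

```text
[0.65722977 0.11340415 0.01057613] [-9.73108994 -6.07368572  6.56986638]
```

View pics/w4.png

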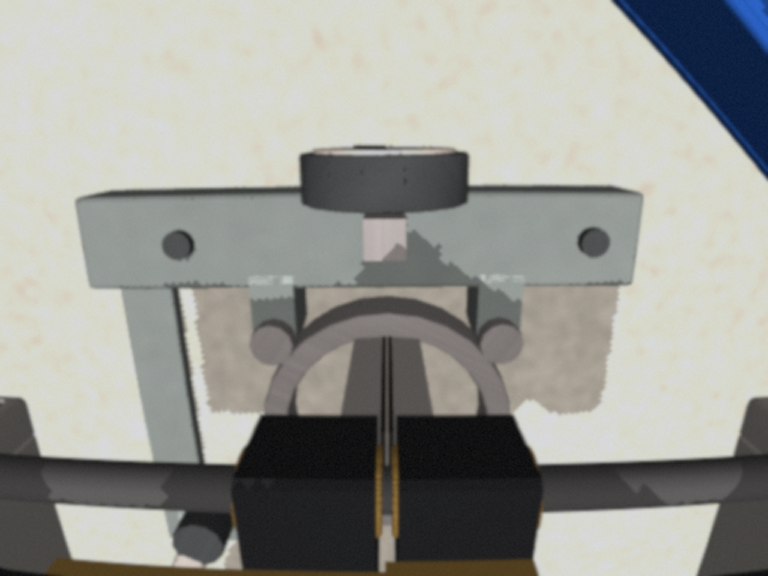

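The ring is against both pins: its centre column is about 388, and the pin midline is 386.5. The push also met about 11 N straight along -x. I'll back off, lift, and go to the arm's outer side.

>>> arm_command(deltas=[[[-0.05,-0.043,0],[0,0,0],-1],[[-0.05,-0.043,0],[0,0,0],-1],[[0,0,0],[0,0,0],-1],[[0,0,0.2],[0,0,0],-1],[[0,0,0.3],[0,0,0],-1],[[0,0,0.33],[0,0,0],-1],[[0,0,0],[0,0,0],-1],[[-0.26,0.04,0],[0,0,0],-1],[[-0.26,0.04,0],[0,0,0],-1],[[-0.26,0.04,0],[0,0,0],-1]])

```text
time_s: 9.68
eef_pos: [0.5555, 0.1212, 0.1111]
eef_rot: [[0.757, 0.653, 0.003], [0.653, -0.757, 0.002], [0.003, 0.001, -1.0]]
ft_force: [-0.5, 0.3, 0.4]
finger_gap: 0.0005
gripper_force: 0.0
```

>>> arm_command(deltas=[[[-0.26,0.04,0],[0,0,0],-1],[[-0.26,0.04,0],[0,0,0],-1],[[-0.26,0.04,0],[0,0,0],-1],[[0,0,0],[0,0,0],-1],[[0,0,0],[0,0,0],-1]])

```text
time_s: 10.1
eef_pos: [0.4614, 0.136, 0.1112]
eef_rot: [[0.756, 0.655, 0.001], [0.655, -0.756, 0.001], [0.002, -0.0, -1.0]]
ft_force: [1.0, -0.3, 0.2]
finger_gap: 0.0001
gripper_force: 0.0
```

```bash
python3 - <<'E'
from h import *
st=sensors.get_state(); im=get_image("wrist"); 
print(st["eef_pos"],st["ft_force"])
save(im,"w5.png",None,1.5)
h=np.array([.5335,.1175]);f=np.radians(195.2)
for r in (0,.04,.075,.104): print(r,(1.5*w2px(im,[[*(h+r*np.array([np.cos(f),np.sin(f)])),.025]],st)).round())
P=[]
for a in np.radians(np.linspace(195,311,25)): P.append(h+.075*np.array([np.cos(a),np.sin(a)])+.02*np.array([np.sin(a),-np.cos(a)]))
P=np.array(P);print(P[0],P[-1]);print((np.diff(P,axis=0)/.12).round(3).tolist())
E
```

```text
[0.461407   0.13598194 0.11118685] [ 0.95594634 -0.30383403  0.15073897]
0 [[498. 213.]]
0.04 [[464. 276.]]
0.075 [[436. 327.]]
0.104 [[414. 368.]]
[0.45587918 0.11740709] [0.56761024 0.0477756 ]
[[0.002, -0.054], [0.007, -0.054], [0.011, -0.053], [0.016, -0.052], [0.02, -0.051], [0.024, -0.049], [0.028, -0.047], [0.032, -0.044], [0.036, -0.041], [0.039, -0.038], [0.042, -0.034], [0.045, -0.031], [0.047, -0.027], [0.05, -0.023], [0.051, -0.019], [0.053, -0.014], [0.054, -0.01], [0.054, -0.005], [0.055, -0.0], [0.054, 0.004], [0.054, 0.009], [0.053, 0.013], [0.052, 0.018], [0.05, 0.022]]
```

View pics/w5.png

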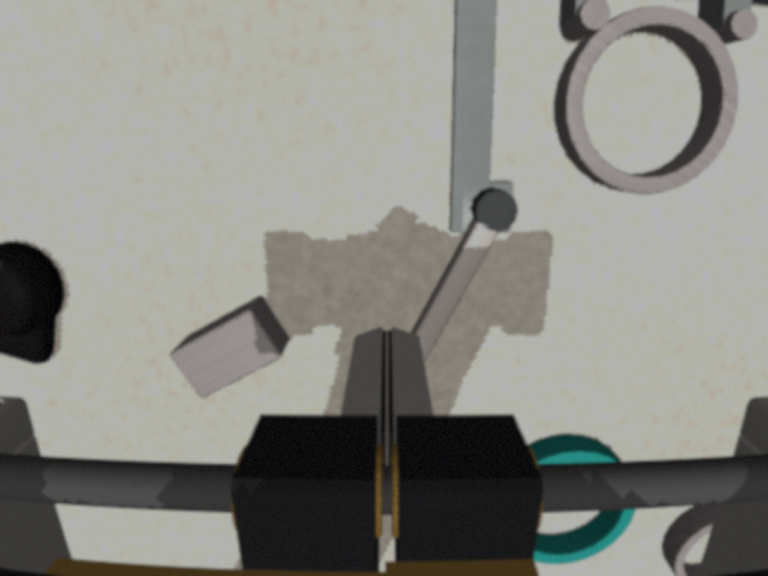

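The arm lies as predicted (hinge at (494,210)), the bench beside it is clear, and the ring still rests at the pins. I'll descend and sweep the arm round.

>>> arm_command(deltas=[[[0,0,-0.25],[0,0,0],-1],[[0,0,-0.25],[0,0,0],-1],[[0,0,-0.2],[0,0,0],-1],[[0,0,-0.1],[0,0,0],-1],[[0,0,0],[0,0,0],-1],[[-0.023,-0.078,0],[0,0,0],-1],[[-0.023,-0.077,0],[0,0,0],-1],[[0.002,-0.054,0],[0,0,0],-1],[[0.007,-0.054,0],[0,0,0],-1],[[0.011,-0.053,0],[0,0,0],-1]])

```text
time_s: 10.98
eef_pos: [0.4597, 0.0961, 0.0156]
eef_rot: [[0.758, 0.653, 0.002], [0.653, -0.758, 0.001], [0.002, 0.001, -1.0]]
ft_force: [0.9, 1.0, 1.4]
finger_gap: 0.0003
gripper_force: 0.8
```

>>> arm_command(deltas=[[[0.016,-0.052,0],[0,0,0],-1],[[0.02,-0.051,0],[0,0,0],-1],[[0.024,-0.049,0],[0,0,0],-1],[[0.028,-0.047,0],[0,0,0],-1],[[0.032,-0.044,0],[0,0,0],-1],[[0.036,-0.041,0],[0,0,0],-1],[[0.039,-0.038,0],[0,0,0],-1],[[0.042,-0.034,0],[0,0,0],-1],[[0.045,-0.031,0],[0,0,0],-1],[[0.047,-0.027,0],[0,0,0],-1]])

```text
time_s: 11.82
eef_pos: [0.4984, 0.0465, 0.0146]
eef_rot: [[0.757, 0.653, -0.0], [0.653, -0.757, -0.0], [-0.0, -0.0, -1.0]]
ft_force: [-0.9, 1.2, -0.2]
finger_gap: 0.0004
gripper_force: 0.5
```

>>> arm_command(deltas=[[[0.05,-0.023,0],[0,0,0],-1],[[0.051,-0.019,0],[0,0,0],-1],[[0.053,-0.014,0],[0,0,0],-1],[[0.054,-0.01,0],[0,0,0],-1],[[0.054,-0.005,0],[0,0,0],-1],[[0.055,0,0],[0,0,0],-1],[[0.054,0.004,0],[0,0,0],-1]])

```text
time_s: 12.4
eef_pos: [0.5432, 0.0389, 0.0147]
eef_rot: [[0.757, 0.653, -0.0], [0.653, -0.757, -0.0], [-0.0, 0.0, -1.0]]
ft_force: [-1.0, -0.0, -0.2]
finger_gap: 0.0001
gripper_force: 0.5
```

>>> arm_command(deltas=[[[0.03,0.006,0],[0,0,0],-1],[[0.03,0.008,0],[0,0,0],-1],[[0.03,0.01,0],[0,0,0],-1],[[0.028,0.012,0],[0,0,0],-1],[[0.026,0.014,0],[0,0,0],-1],[[0.02,0.012,0],[0,0,0],-1]])

```text
time_s: 12.9
eef_pos: [0.5626, 0.0466, 0.0147]
eef_rot: [[0.757, 0.653, 0.0], [0.653, -0.757, -0.0], [0.0, 0.0, -1.0]]
ft_force: [-0.1, -0.4, -0.1]
finger_gap: 0.0004
gripper_force: 0.4
```

>>> arm_command(deltas=[[[0.0126,0.0109,0],[0,0,0],-1],[[0.0126,0.0109,0],[0,0,0],-1]])

```text
time_s: 13.07
eef_pos: [0.5657, 0.0489, 0.0147]
eef_rot: [[0.757, 0.653, 0.0], [0.653, -0.757, -0.0], [0.0, 0.001, -1.0]]
ft_force: [-0.4, -1.2, -0.9]
finger_gap: 0.0005
gripper_force: 0.4
```

>>> arm_command(deltas=[[[0.0126,0.0109,0],[0,0,0],-1],[[0.0126,0.0109,0],[0,0,0],-1]])

```text
time_s: 13.23
eef_pos: [0.5686, 0.0515, 0.0147]
eef_rot: [[0.757, 0.653, 0.0], [0.653, -0.757, -0.0], [-0.0, 0.0, -1.0]]
ft_force: [0.6, -1.3, -0.0]
finger_gap: 0.0004
gripper_force: 0.4
```

>>> arm_command(deltas=[[[0.0126,0.0109,0],[0,0,0],-1],[[0,0,0],[0,0,0],-1]])

```text
time_s: 13.4
eef_pos: [0.5694, 0.0524, 0.0146]
eef_rot: [[0.757, 0.653, -0.001], [0.653, -0.757, -0.001], [-0.001, -0.0, -1.0]]
ft_force: [-1.2, -1.9, 1.6]
finger_gap: 0.0003
gripper_force: 1.4
```

>>> arm_command(deltas=[[[0.0126,0.0109,0],[0,0,0],-1],[[0,0,0],[0,0,0],-1]])

```text
time_s: 13.57
eef_pos: [0.5694, 0.0524, 0.0145]
eef_rot: [[0.758, 0.652, -0.004], [0.652, -0.758, -0.002], [-0.005, -0.001, -1.0]]
ft_force: [-4.2, -5.4, 3.5]
finger_gap: 0.0006
gripper_force: 3.0
```

>>> arm_command(deltas=[[[0.0126,0.0109,0],[0,0,0],-1],[[0,0,0],[0,0,0],-1]])

```text
time_s: 13.73
eef_pos: [0.5694, 0.0525, 0.0144]
eef_rot: [[0.758, 0.652, -0.007], [0.652, -0.758, -0.004], [-0.008, -0.002, -1.0]]
ft_force: [-5.8, -5.4, 5.9]
finger_gap: 0.0008
gripper_force: 4.5
```

The arm is hard on its stop, with the TCP at fixture x = -75 mm against an expected -76. I'll back off, lift, move clear and check.

>>> arm_command(deltas=[[[-0.06,-0.052,0],[0,0,0],-1],[[-0.06,-0.052,0],[0,0,0],-1],[[0,0,0],[0,0,0],-1],[[0,0,0.2],[0,0,0],-1],[[0,0,0.3],[0,0,0],-1],[[0,0,0.3],[0,0,0],-1],[[0,0,0.3],[0,0,0],-1],[[0,0,0.3],[0,0,0],-1],[[-0.1,-0.25,0],[0,0,0],-1],[[-0.1,-0.25,0],[0,0,0],-1]])

```text
time_s: 14.57
eef_pos: [0.5373, -0.0147, 0.1855]
eef_rot: [[0.754, 0.657, 0.008], [0.657, -0.754, 0.002], [0.007, 0.004, -1.0]]
ft_force: [0.5, -1.3, -0.6]
finger_gap: 0.0005
gripper_force: 0.0
```

>>> arm_command(deltas=[[[-0.05,-0.25,0],[0,0,0],-1],[[-0.05,-0.25,0],[0,0,0],-1],[[0,-0.25,0],[0,0,0],-1],[[0,-0.25,0],[0,0,0],-1],[[0,-0.25,0],[0,0,0],-1],[[0,-0.25,0],[0,0,0],-1],[[0,-0.25,0],[0,0,0],-1],[[0,0,0],[0,0,0],-1],[[0,0,0],[0,0,0],-1]])

```text
time_s: 15.32
eef_pos: [0.5225, -0.2286, 0.1827]
eef_rot: [[0.76, 0.65, 0.001], [0.65, -0.76, -0.0], [0.001, 0.001, -1.0]]
ft_force: [-0.2, 1.1, 0.6]
finger_gap: 0.0004
gripper_force: 0.0
```

```bash
python3 look.py t6
```

```text
15.3167 [ 0.52253571 -0.22862251  0.18267301] [-0.20652112  1.10020225  0.55157886]
tcp in crop [[865. 417.]]
```

View pics/t6.png

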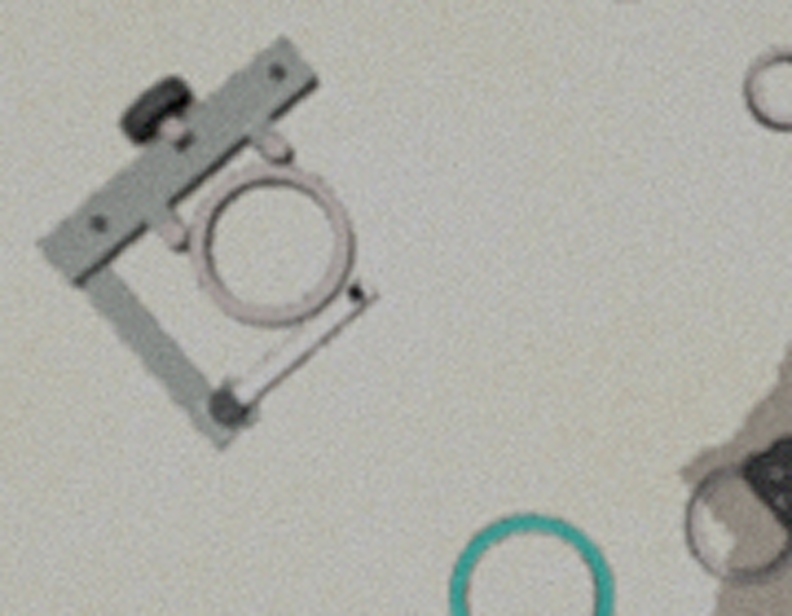

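The picture shows the ring at (272,244) touching both pins, and the arm shut from the hinge at (229,405) to the peg at (355,292), parallel to the block. The other loose things in view haven't moved.

```bash
python3 -c "
from bench import ctrl
print(ctrl.finish_job())"
```

```text
the job is handed in; nothing more can be done
None
```

The job is handed in at about 15 s: the large ring rests against both stop pins, the swinging arm is shut on its stop behind it, and none of the other loose things were touched.

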